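# Prop the purple chopping board on its rest

## Task

An oil cruet has been left on the tray of the steel board rest, where the chopping board belongs. First stand that cruet, kept upright, in the empty well of the red caddy; then take the purple board from the drainer and prop it on the rest, its lower edge on the tray behind the front lip, square between the two black cheeks and leaning back at a clear slant against the bar. Leave the other boards, the other cruet and the juicer where they are, and let go of everything.

Things in the scene. Friction and masses are not known exactly. Their poses are not given: they have to be found in the camera images.
- board_purple: Purple plastic chopping board, 10 thick (its x) by 150 wide (its y) by 180 tall (its z), about 250 g. Origin: middle of its lower edge, z up along the board. At the start it stands upright in one of the three drainer slots, whichever; the top half stands clear and can be pinched across its thickness from above.
- board_top (a point): Middle of the purple board's top edge, 180 above its origin.
- board_green: Green board of the same size and frame, upright in another drainer slot. Leave alone.
- board_orange: Orange board of the same size and frame, upright in another drainer slot. Leave alone.
- rack: White fixed drainer, base 170 (x) by 180 (y) by 6 thick, origin at the centre of its underside. Three slots along y at x = -60, 0, +60, each 13 wide, between posts 20 wide at y = -50 and +50 that reach 66 high; the boards stand in them on the base (6 up), with 50 clear between neighbouring boards.
- rest: Fixed steel board rest; origin on the counter under it, open front along its +x (roughly away from the robot). Tray 200 wide (y), x = -68 to +42, top face 6 high. Front lip: inner face at x = +35, 18 high. Black cheeks: inner faces at y = -90 and +90, 36 high. Bar behind: see rest_bar. A propped board's lower edge is on the tray between bar and lip, its top leans to -x over the bar.
- rest_bar (a point): Middle of the rest's bar, on its axis: dark round bar 10 thick along the rest's y, y = -85 to +85, at x = -45, 100 high in the rest's frame. A board with its lower edge at x = 7 on the tray leans on it about 25 degrees from upright.
- cruet: Red oil cruet with yellow bands and yellow cap, 115 tall, about 220 g: straight body 46 in diameter from 3 to 82 high, narrowing to a neck 24 in diameter from 94 up to the top. Origin: centre of its underside, z up. Starts standing on the rest's tray in front of the bar.
- cruet_mate: Same cruet with green bands and green cap, standing in the other well of the caddy. Leave alone.
- caddy: Fixed red caddy, base 165 (x) by 75 (y) by 6 thick, origin at the centre of its underside. Two round wells, inner diameter 54, rims 45 high, floors 6 high, at x = +48 (empty) and x = -48 (holds the green-capped cruet). A thin wire arch stands between them at x = 0 in its y-z plane, 68 wide and 118 high.
- well (a point): Centre of the empty well's floor, 6 above the counter.
- juicer: Lime-yellow citrus juicer with a clear middle, 116 across and 168 tall, origin at the centre of its underside, standing to the left (+y) of the rest with a gap of about 1 to 3 cm. Leave alone.
Things that resemble listed ones, but are neither listed nor needed, are in the scene too. Of the things that look like the caddy, the smaller one is meant.

How it is judged (in metres and radians):
On the way, in this order (a step that is already met when the one before it is completed fails the run):
1. the yellow-capped cruet stands in the empty well of the caddy (horizontal distance between cruet and well below 0.01 m and z of cruet in the frame of caddy below 0.014 m and angle between cruet's own z axis and vertical below 0.12 rad), for 0.2 s.
2. the purple board leans on the rest, its lower edge on the tray and its top back over the bar (angle between board_purple's own z axis and vertical between 0.15 and 0.75 rad and x of board_purple in the frame of rest between -0.035 and 0.037 m and y of board_purple in the frame of rest between -0.022 and 0.022 m and z of board_purple in the frame of rest below 0.016 m and x of board_top in the frame of rest below -0.035 m and angle between the y axis of board_purple and the y axis of rest, either way round below 0.15 rad and contact force between board_purple and rest above 0.5 N and linear speed of board_purple below 0.03 m/s), for 0.2 s.
At the end, for the whole second after the job is handed in: Cruet on the well floor, 10 mm from centre, 7 deg from upright at most; purple board still, lower edge on the tray, within 22 mm of centre, 8.5 deg of square, leaning back 9 to 43 deg with its top over the bar; other boards within 30 mm, other cruet and juicer 20 mm of their starts, upright (all of step 1 and all of step 2 and distance of each of board_green, board_orange from where it was at the start of the episode below 0.03 m and distance of each of cruet_mate, juicer from where it was at the start of the episode below 0.02 m and angle between each of board_green, board_orange, cruet_mate, juicer's own z axis and vertical below 0.25 rad); the robot touches nothing.
It fails at once if the other boards, the other cruet or the juicer knocked out of place or over (distance of any of board_green, board_orange from where it was at the start of the episode above 0.03 m or distance of any of cruet_mate, juicer from where it was at the start of the episode above 0.02 m or angle between any of board_green, board_orange, cruet_mate, juicer's own z axis and vertical above 0.5 rad).
It fails at once if the yellow-capped cruet tipped (more than 35 degrees) (angle between cruet's own z axis and vertical above 0.6 rad).
It also fails if it takes over 56 s, if anything falls off the work surface, if the arm or the gripper's body presses on something with over 40 N, if the wrist force passes 120 N, or if a joint passes its speed limit or range.

## Robot

A 6-joint arm with a two-finger parallel gripper is mounted at the origin on the work surface. World frame = base frame: x ahead of the robot, y to its left, z up, the work surface at z = 0. Lengths are in mm, angles in rad, forces in N, time in s.
With the tool pointing down it reaches from about 300 to 775 mm from the base axis. Payload 14.6 kg.
Tool frame: the origin (TCP) lies at the very end of the fingers, on their centre line; the grasp point (between the pads) lies 19 mm behind it; z points along the fingers, y is the line along which they close (so a half turn about z gives the same grasp; the last joint's range is limited). The gripper opens to 94 mm and grips with 3 to 60 N. Pads are 16 mm wide; open, the fingers measure 119 mm over their backs; the gripper's body (75 mm by 177 mm) begins 78 mm behind the grasp point.
Start: joints at [-1.262, 0.3, 1.521, -0, 1.321, -0.067], TCP at [201.852, -511.61, 205.446] pointing down, gripper open.
Joint ranges: [-3.03, 3.03], [-0.79, 2.21], [0.23, 2.52], [-1.04, 4.18], [0, 3.07], [-2.55, 2.55]. Speed limits (rad/s): [2.22, 2.22, 2.57, 3.14, 3.14, 3.14].

## Interface

Orientations are given as [roll, pitch, yaw] about the fixed x, y, z axes, in that order (R = Rz(yaw) Ry(pitch) Rx(roll)).
In Python, from cell import manip, eyes, ticket gives the robot as it stands. The module is installed in compiled form; this text tells all that it offers.
- The arm moves only by the tool arm_command, never from a script. Its argument "plan" is a list of rows, each a list of 5 numbers: the opening, from -1 (shut) to 1 (fully open), then the shift along the tool's x, y, z in m, then the turn about the tool's z in rad. In form: [[jaw, dx, dy, dz, roll], ...]. A call has 1 to 20 rows; each row shifts and turns the commanded pose from where the row before left it, along the tool's axes as they then stand; what a row does not reach is not made up. A row lasts 1/8 s, in which the tool goes at most 62.5 mm and 10.7 degrees, less where a joint would pass 70% of its speed; a pose out of reach is approached as far as the arm can. A call is refused whole if a number of a shift passes 0.0625 or a number of a turn 0.188, either way. A call with a gripper value outside its range is refused whole. The fingers move at their own pace and stop on an object; "newtons" is the grip in N (left out, the last holds). Time passes only in rows, so rows that do not move let the fingers close. It gives the time, the measured TCP pose, the force, the opening and the grip force at its end, in the units of the state.
- manip.read_state(): the state, without advancing time (a new reading comes with each control period).
- eyes.camera(name): name is "scene" or "top"; returns a dict with "img" (480x640x3 uint8, blue, green, red), "z_map" (480x640 float32, mm along the optical axis (not along the pixel's ray), 0 where there is no reading), "fx", "fy", "cx", "cy" (pixels), "dist" ([k1, k2, p1, p2, k3] as OpenCV has them; the pictures are not rectified), "eye" and "orientation" of the camera in the world. Camera axes: x right, y down, z forward; pixel columns grow to the right and rows downward; lengths in mm; the calibration is good to about 2 mm. A picture is of the moment at which its call begins.
- ticket.sign_off(): hands the job in; it is judged then, once.
The state is a dict: "clock": time; "joints": joint angles; "qd": joint speeds; "effort": joint torques, N m; "eef_pos": TCP position; "eef_rot": TCP orientation; "wrist_force": force on the tool from outside, world axes, zero at the start; "moment": the same for the moment, N m; "finger_gap": finger opening in mm; "finger_force": force on a finger pad.
Only numpy, scipy, OpenCV 4.12 (cv2) and the standard library are available. Lean on these libraries where they do the work, as an engineer would, in place of code of your own. Each camera call takes 0.05 s, during which the arm holds its last target. There are 200 camera calls.

## Working session

There is one attempt and no reset: what is moved stays moved. The work goes in short steps, Python scripts to look and compute and a tool call to move; the robot and the scene stay as the last step left them, time stands still between calls to the robot, and variables do not carry over. Pictures are saved under pics/ and viewed, at most 10 in all, crops included, and the job is handed in when it is done.

Besides the shell and the picture viewer there is one more tool, called by a JSON object that holds its "op" and its "data", one argument or row to a line. arm_command: Moves the arm, as the interface text tells. Its arguments: {"type":"object","properties":{"plan":{"type":"array"},"newtons":{"type":"number"}},"required":["plan"]}

```bash
mkdir -p pics
cat > h.py <<'E'
import numpy as np,cv2,pickle
from cell import manip,eyes,ticket
from scipy.spatial.transform import Rotation as Ro
def cam(n):
    c=eyes.camera(n); o=np.array(c['orientation'],float)
    c['R']=o if o.shape==(3,3) else Ro.from_euler('xyz',o).as_matrix()
    c['K']=np.array([[c['fx'],0,c['cx']],[0,c['fy'],c['cy']],[0,0,1]]);c['d']=np.array(c['dist'],float)
    return c
def cloud(c):
    v,u=np.mgrid[0:480,0:640]
    n=cv2.undistortPoints(np.stack([u.ravel(),v.ravel()],1).astype(np.float64)[:,None],c['K'],c['d'])[:,0]
    z=c['z_map'].ravel()[:,None]
    return (np.hstack([n*z,z])@c['R'].T+np.array(c['eye'])).reshape(480,640,3)
E
python3 - <<'E'
from h import *
for n in('scene','top'):
    c=cam(n);pickle.dump(c,open(n+'.pkl','wb'));cv2.imwrite(f'pics/{n}0.png',c['img'])
    print(n,c['eye'],c['orientation'],c['fx'],c['dist'])
    P=cloud(c);print(np.percentile(P[...,2][c['z_map']>0],[1,10,50,90,99]))
s=manip.read_state();print(s['eef_pos'],s['eef_rot'],s['finger_gap'],s['clock'])
E
```

```text
scene [1144.3716234   490.25550285 1136.42459724] [-2.53370593e+00 -7.18035998e-04  2.24633239e+00] 478.5613036629837 [0.02249798 0.         0.         0.         0.        ]
[-758.28859525 -749.98366587   -1.22990221   40.74716743  489.21829443]
top [ 488.8688515    62.90302588 1238.33874615] [-3.02594088e+00 -1.29554480e-03 -1.56670610e+00] 490.17010739411114 [-0.12196743  0.          0.          0.          0.        ]
[-759.82037592 -751.72979006   -2.71425662    3.34561449  444.47530324]
[ 201.76250021 -511.41322007  204.96714709] [-3.14060802e+00 -4.64559459e-05  3.75758323e-01] 93.94756870135394 0.1
```

View pics/top0.png

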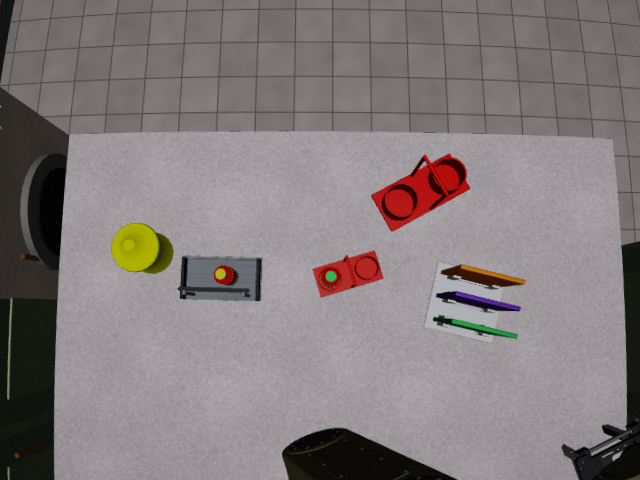

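View pics/scene0.png

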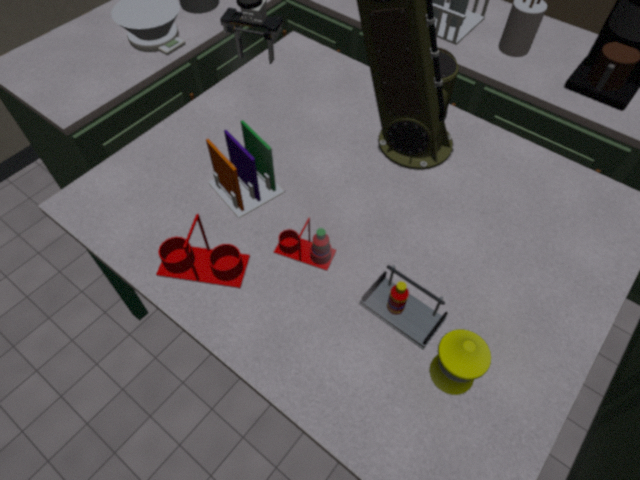

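The top view shows the purple board at about (480,300) in the middle slot, and the rest at (220,278) with the yellow-capped cruet at (222,275). The small caddy is at (348,273), its empty well at (367,267) and the green cap at (331,277). The juicer is at (138,247). The larger caddy at (420,190) is a decoy.

```bash
cat > m.py <<'E'
from h import *
np.set_printoptions(precision=1,suppress=True)
for n in('top','scene'):
    c=pickle.load(open(n+'.pkl','rb'));P=cloud(c);hsv=cv2.cvtColor(c['img'],cv2.COLOR_BGR2HSV)
    H,S,V=[hsv[...,i].astype(int) for i in range(3)];X,Y,Z=P[...,0],P[...,1],P[...,2]
    ok=(c['z_map']>0)&(Z>-20)&(Z<300)
    def rep(name,m):
        p=P[m&ok]; 
        if len(p)<5: print(n,name,len(p));return
        r=cv2.minAreaRect(p[:,:2].astype(np.float32))
        print(n,name,len(p),'med',np.median(p,0),'rect',np.array(r[0]),np.array(r[1]),'ang',round(r[2],1),'z',np.percentile(p[:,2],[2,50,98]))
        return p
    col=(S>120)&(V>50)
    yel=col&(H>22)&(H<35)
    pu=col&(H>115)&(H<150);red=col&((H<8)|(H>172));gr=col&(H>45)&(H<85);og=col&(H>8)&(H<20)
    rest=(X>350)&(X<750)&(Y>150)
    rep('purple',pu); rep('purple top',pu&(Z>175));rep('purple hi',pu&(Z>100))
    rep('green top',gr&(Z>175));rep('orange top',og&(Z>175))
    rep('cap',yel&(Z>100)&(Z<135)&(Y<430)&(Y>150)); rep('gcap',gr&(Z>100)&(Z<140)&(Y>-60)&(Y<130))
    rep('juicer',(H>22)&(H<35)&col&(Y>430))
    sm=red&(X<700)&(abs(Y)<150)
    rep('caddy all',sm);rep('caddy base',sm&(Z<20));rep('rim',sm&(Z>36)&(Z<52))
    rep('ared arch',sm&(Z>60))
    dk=(S<90)&(V<140)&(X>400)&(X<700)&(Y>200)&(Y<460)
    rep('bar',dk&(Z>92)&(Z<115));rep('cheek',dk&(Z>25)&(Z<45));rep('restlow',dk&(Z>8))
    rep('rest tray',dk&(V<125))
E
python3 m.py
```

```text
top purple 294 med [ 501.1 -301.5  184.7] rect [526.9 -50.4] [657.2  28.3] ang 84.3 z [172.8 184.7 188.7]
top purple top 286 med [ 501.2 -301.1  184.7] rect [ 501.2 -303.2] [149.3   9.7] ang 76.3 z [180.  184.7 188.7]
top purple hi 292 med [ 501.1 -301.8  184.7] rect [ 501.2 -303.2] [149.3   9.7] ang 76.3 z [175.  184.7 188.7]
top green top 284 med [ 442.8 -294.3  184.4] rect [ 441.9 -294.5] [147.   10.2] ang 76.2 z [179.5 184.4 188.3]
top orange top 311 med [ 560.  -315.4  184.5] rect [ 560.3 -316. ] [147.8  10.8] ang 76.1 z [177.2 184.5 188.8]
top cap 88 med [563.4 289.6 120.4] rect [563.5 289.4] [20.7 21.5] ang 0.4 z [117.1 120.4 125.1]
top gcap 87 med [558.9  38.3 121. ] rect [559.2  37.1] [20.6 23. ] ang 89.8 z [115.  121.  125.3]
top juicer 2303 med [618.1 476.5 133.6] rect [631.8 520.7] [175.1 114.5] ang 73.7 z [  4.  133.6 166.9]
top caddy all 1850 med [574.3 -14.4   6.8] rect [598.7 -50.7] [110. 274.] ang 31.6 z [  0.3   6.8 116.5]
top caddy base 1326 med [578.7 -27.2   5.4] rect [598.7 -50.7] [110. 274.] ang 31.6 z [ 0.1  5.4 12.1]
top rim 193 med [573.9 -25.   44.1] rect [
[... 1485 characters left out ...]
5.4 -21.8   6. ] rect [599.1 -49.9] [105.3 265.1] ang 30.9 z [ 1.   6.  18.3]
scene rim 150 med [586.6 -28.6  42. ] rect [588.8  -9.1] [146.3  56.9] ang 89.7 z [36.7 42.  49.9]
scene ared arch 160 med [574.5  32.6  93.7] rect [568.8  24.1] [68.8 69.1] ang 16.1 z [ 63.4  93.7 120.3]
scene bar 294 med [529.2 313.  102.9] rect [525.2 310.9] [169.7  18.8] ang 89.3 z [ 96.8 102.9 107.8]
scene cheek 311 med [559.9 288.3  34.7] rect [557.5 310.2] [197.8 106.3] ang 89.4 z [25.9 34.7 43.3]
scene restlow 1307 med [559.  311.7  29.6] rect [570.2 329.3] [238.6 136.7] ang 87.3 z [  8.2  29.6 106.1]
scene rest tray 3422 med [560.  325.5   6.4] rect [558.2 329.7] [212.4 258.5] ang 0.1 z [ -2.6   6.4 104.7]
```

```bash
cat > m2.py <<'E'
exec(open('m.py').read().split("    rep('purple',pu)")[0].replace("print(n","0 and print(n")+'''
    from scipy.optimize import least_squares
    for nm,c0,m in (('well',(588,-54),red&(Z>39)&(Z<50)),('mate well',(560,37),red&(Z>39)&(Z<50)),('cap',(563,290),yel&(Z>112)&(Z<128)),('gcap',(559,37.5),gr&(Z>112)&(Z<128)),('cruetbody',(563,290),red&(Z>20)&(Z<100))):
        p=P[m&ok&(np.hypot(X-c0[0],Y-c0[1])<36)]
        if len(p)<10: print(n,nm,len(p));continue
        f=least_squares(lambda q:np.hypot(*(p[:,:2]-q[:2]).T)-q[2],[*c0,25],loss='soft_l1')
        print(n,nm,len(p),f.x,'circ',np.array(cv2.minEnclosingCircle(p[:,:2].astype(np.float32))[0]),p.mean(0))
    dk=(S<90)&(V<140)&ok
    p=P[dk&(Z>94)&(Z<112)&(X>505)&(X<548)&(Y>230)&(Y<390)];a=np.polyfit(p[:,1],p[:,0],1);print(n,'bar slope',np.round(a[0],3),'x at y=310',np.polyval(a,310),len(p))
    p=P[dk&(Z>25)&(Z<42)&(X>500)&(X<620)&(Y>190)&(Y<440)]
    for s in(0,1):
        q=p[(p[:,1]>310)==s];q=q[abs(q[:,1]-310)>75];b=np.polyfit(q[:,0],q[:,1],1);print(n,'cheek',q.min(0),q.max(0),np.median(q,0),np.round(b[0],3),np.polyval(b,571))
''')
E
python3 m2.py
```

```text
top well 96 [587.8 -53.8  28.3] circ [588.2 -54. ] [586.8 -54.5  44.4]
top mate well 87 [560.1  37.8  28.3] circ [560.2  37.7] [560.6  38.   44. ]
top cap 88 [563.3 289.4   8.6] circ [563.6 289.5] [563.4 289.5 120.7]
top gcap 86 [559.3  37.3   8.3] circ [559.4  37.7] [559.2  37.4 120.9]
top cruetbody 162 [564.3 291.8  19.3] circ [563.7 289.9] [561.9 284.8  91.6]
top bar slope 0.012 x at y=310 527.2775831548375 315
top cheek [504.5 211.6  25.3] [608.6 221.3  40. ] [555.9 216.   34.5] -0.024 215.92707354982585
top cheek [507.7 396.9  25. ] [612.  408.4  40.8] [563.3 402.7  34.8] -0.025 402.4379721330025
scene well 71 [588.6 -53.6  27.8] circ [589.4 -53.5] [590.5 -50.   42.9]
scene mate well 44 [559.4  37.6  28.5] circ [567.8  36.4] [581.1  37.8  43.1]
scene cap 76 [565.3 291.3   8.8] circ [563.9 290.3] [565.1 291.4 120.5]
scene gcap 0
scene cruetbody 172 [564.5 291.5  18.6] circ [565.1 292.1] [573.5 295.7  85.7]
scene bar slope 0.004 x at y=310 528.2254537105691 279
scene cheek [503.5 211.1  25.4] [609.7 221.3  39.4] [559.9 216.9  34.3] -0.012 216.41207015754867
scene cheek [505.4 385.6  26. ] [611.7 409.6  40.7] [563.7 405.1  34.8] -0.013 404.9141886074877
```

{"op": "arm_command", "data": {
  "plan": [
    [1, 0, 0, 0, 0.188],
    [1, 0, 0, 0, 0.188],
    [1, 0.0225, -0.05, 0, 0],
    [1, 0.0225, -0.05, 0, 0],
    [1, 0.0225, -0.05, 0, 0],
    [1, 0.0225, -0.05, 0, 0],
    [1, 0.0225, -0.05, 0, 0],
    [1, 0.0225, -0.05, 0, 0],
    [1, 0.0225, -0.05, 0, 0],
    [1, 0.0225, -0.05, 0, 0],
    [1, 0.0225, -0.05, 0, 0],
    [1, 0.0225, -0.05, 0, 0],
    [1, 0.0225, -0.05, 0, 0],
    [1, 0.0225, -0.05, 0, 0],
    [1, 0.0225, -0.05, 0, 0],
    [1, 0.0225, -0.05, 0, 0],
    [1, 0, 0, 0, 0],
    [1, 0, 0, 0, 0]
  ],
  "newtons": 20
}}

```text
clock: 2.35
eef_pos: [515.9, 188.2, 205.0]
eef_rot: [3.141, 0.001, 0.001]
wrist_force: [-0.5, -0.5, 0.5]
finger_gap: 94.2
finger_force: 0.0
```

{"op": "arm_command", "data": {
  "plan": [
    [1, 0.024, -0.051, 0, 0],
    [1, 0.024, -0.051, 0, 0],
    [1, 0, 0, 0, 0],
    [1, 0, 0, 0.03, 0],
    [1, 0, 0, 0.03, 0],
    [1, 0, 0, 0.03, 0],
    [1, 0, 0, 0.03, 0],
    [1, 0, 0, 0.02, 0],
    [1, 0, 0, 0.013, 0],
    [1, 0, 0, 0, 0],
    [1, 0, 0, 0, 0]
  ]
}}

```text
clock: 3.72
eef_pos: [564.7, 290.8, 53.5]
eef_rot: [-3.141, -0.001, 0.001]
wrist_force: [-0.2, -0.0, 0.1]
finger_gap: 93.6
finger_force: 0.0
```

{"op": "arm_command", "data": {
  "plan": [
    [-1, 0, 0, 0, 0],
    [-1, 0, 0, 0, 0],
    [-1, 0, 0, 0, 0],
    [-1, 0, 0, 0, 0],
    [-1, 0, 0, 0, 0],
    [-1, 0, 0, 0, 0]
  ],
  "newtons": 25
}}

```text
clock: 4.47
eef_pos: [564.2, 290.7, 52.4]
eef_rot: [3.142, 0.0, 0.001]
wrist_force: [0.2, -0.1, -1.1]
finger_gap: 45.4
finger_force: 25.0
```

{"op": "arm_command", "data": {
  "plan": [
    [-1, 0, 0, -0.02, 0],
    [-1, 0, 0, -0.04, 0],
    [-1, 0, 0, -0.04, 0],
    [-1, 0, 0, -0.04, 0],
    [-1, 0.003, 0.025, 0, 0],
    [-1, 0.003, 0.045, 0, 0],
    [-1, 0.003, 0.045, 0, 0],
    [-1, 0.003, 0.045, 0, 0],
    [-1, 0.003, 0.045, 0, 0],
    [-1, 0.003, 0.045, 0, 0],
    [-1, 0.003, 0.045, 0, 0],
    [-1, 0.003, 0.035, 0, 0],
    [-1, 0, 0.014, 0, 0],
    [-1, 0, 0, 0, 0]
  ]
}}

```text
clock: 6.22
eef_pos: [588.4, -53.4, 193.0]
eef_rot: [-3.141, -0.0, -0.0]
wrist_force: [0.1, 1.5, -2.9]
finger_gap: 45.8
finger_force: 25.0
```

{"op": "arm_command", "data": {
  "plan": [
    [-1, 0, 0, 0, -0.18],
    [-1, 0, 0, 0, -0.18],
    [-1, 0, 0, 0, -0.18],
    [-1, 0, 0, 0, -0.18],
    [-1, 0, 0, 0, -0.18],
    [-1, 0, 0, 0, -0.18],
    [-1, 0, 0, 0, -0.18],
    [-1, 0, 0, 0, -0.18],
    [-1, 0, 0, 0, -0.18],
    [-1, 0, 0, 0, -0.18],
    [-1, 0, 0, 0, -0.06],
    [-1, 0, 0, 0, 0],
    [-1, 0, 0, 0, 0]
  ]
}}

```text
clock: 7.85
eef_pos: [588.5, -52.5, 192.6]
eef_rot: [3.141, -0.0, 1.86]
wrist_force: [0.7, -0.1, -2.5]
finger_gap: 45.6
finger_force: 25.0
```

Run:
```python
from h import *
c=cam('scene');cv2.imwrite('pics/s1.png',cv2.resize(c['img'][130:330,200:460],None,fx=3,fy=3))
print(manip.read_state()['eef_pos'])
P=cloud(c);h=cv2.cvtColor(c['img'],cv2.COLOR_BGR2HSV).astype(int);H,S,V=h[...,0],h[...,1],h[...,2];Z=P[...,2]
m=(c['z_map']>0)&(S>120)&(V>50)&((H<8)|(H>172)|((H>22)&(H<35)))&(Z>135)&(Z<280)&(P[...,0]<660)&(abs(P[...,1]+54)<60)
p=P[m];print(len(p),p.mean(0),p.min(0),p.max(0))
if len(p):
  for a in range(140,270,15):
    q=p[(p[:,2]>a)&(p[:,2]<=a+15)]
    if len(q)>3: print(a,len(q),q.mean(0).round(1),cv2.minAreaRect(q[:,:2].astype(np.float32))[:2])
```

```text
[588.48568499 -52.7098702  192.55790821]
142 [590.52685214 -37.00934093 215.18451177] [ 27.9088894  -87.7372988  153.25798469] [611.85313288 -29.01849717 279.11290286]
155 5 [600.7 -35.6 163.4] ((602.7515869140625, -35.878196716308594), (4.486514091491699, 19.110965728759766))
170 17 [603.9 -37.8 174.3] ((602.85546875, -37.923301696777344), (10.89229965209961, 33.58411407470703))
185 15 [597.1 -33.3 196.6] ((596.1950073242188, -33.55815124511719), (6.284457683563232, 16.87691307067871))
200 23 [597.9 -33.5 206.7] ((597.195068359375, -33.01194381713867), (4.39785099029541, 19.651762008666992))
215 22 [585.  -36.6 227.9] ((582.3522338867188, -38.16445541381836), (43.1292839050293, 13.707326889038086))
230 58 [592.9 -38.6 234.9] ((590.4623413085938, -37.68262481689453), (15.829803466796875, 38.3801383972168))
```

View pics/s1.png

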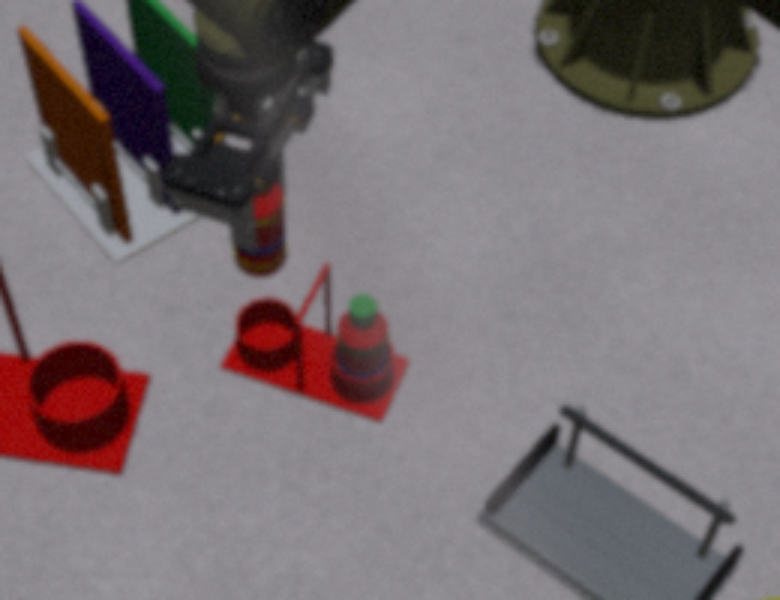

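The scene view shows the cruet hanging upright from the gripper over the empty well. The arch and the green-capped cruet are clear of it.

{"op": "arm_command", "data": {
  "plan": [
    [-1, -0.001, -0.0007, 0, 0],
    [-1, 0, 0, 0.03, 0],
    [-1, 0, 0, 0.03, 0],
    [-1, 0, 0, 0.025, 0],
    [-1, 0, 0, 0.007, 0],
    [-1, 0, 0, 0.007, 0],
    [-1, 0, 0, 0.007, 0],
    [-1, 0, 0, 0, 0]
  ]
}}

```text
clock: 8.9
eef_pos: [588.1, -54.4, 86.4]
eef_rot: [-3.141, -0.0, 1.861]
wrist_force: [-0.0, -0.0, -2.1]
finger_gap: 45.7
finger_force: 25.0
```

{"op": "arm_command", "data": {
  "plan": [
    [-1, 0, 0, 0.005, 0],
    [-1, 0, 0, 0.005, 0],
    [-1, 0, 0, 0.005, 0],
    [-1, 0, 0, 0.005, 0],
    [-1, 0, 0, 0.005, 0],
    [-1, 0, 0, 0.005, 0],
    [-1, 0, 0, 0.002, 0],
    [-1, 0, 0, 0, 0],
    [-1, 0, 0, 0, 0]
  ]
}}

```text
clock: 10.02
eef_pos: [588.2, -54.5, 54.6]
eef_rot: [3.141, 0.0, 1.861]
wrist_force: [-0.7, -0.2, -2.9]
finger_gap: 45.4
finger_force: 25.0
```

{"op": "arm_command", "data": {
  "plan": [
    [-1, 0, 0, 0.002, 0],
    [-1, 0, 0, 0, 0],
    [0.5, 0, 0, 0, 0],
    [0.5, 0, 0, 0, 0],
    [0.5, 0, 0, 0, 0],
    [0.5, 0, 0, 0, 0],
    [0.5, 0, 0, -0.03, 0],
    [0.5, 0, 0, -0.04, 0],
    [0.5, 0, 0, -0.04, 0],
    [0.5, 0, 0, -0.05, 0],
    [0.5, 0, 0, -0.05, 0],
    [0, 0, 0, 0, 0]
  ]
}}

```text
clock: 11.52
eef_pos: [589.2, -54.6, 266.6]
eef_rot: [3.135, 0.003, 1.861]
wrist_force: [0.3, 0.1, -0.5]
finger_gap: 63.3
finger_force: 0.0
```

Run:
```python
from h import *
c=cam('scene');P=cloud(c);h=cv2.cvtColor(c['img'],cv2.COLOR_BGR2HSV).astype(int);H,S,V=h[...,0],h[...,1],h[...,2];Z=P[...,2]
m=(c['z_map']>0)&(S>120)&(V>50)&(H>22)&(H<35)&(Z>100)&(Z<140)&(abs(P[...,1]+54)<40)
p=P[m];print(len(p),p.mean(0),manip.read_state()['eef_pos'])
```

```text
59 [590.10006105 -53.36205382 120.37818258] [588.45637194 -54.51849048 263.75376904]
```

{"op": "arm_command", "data": {
  "plan": [
    [0, 0, 0, 0, 0.175],
    [0, 0, 0, 0, 0.175],
    [0, 0, 0, 0, 0.176],
    [0, -0.0436, -0.0043, 0, 0],
    [0, -0.0436, -0.0043, 0, 0],
    [0, -0.0436, -0.0043, 0, 0],
    [0, -0.0436, -0.0043, 0, 0],
    [0, -0.0436, -0.0043, 0, 0],
    [0, -0.0436, -0.0043, 0, 0],
    [0, 0, 0, 0, 0],
    [0, 0, 0, 0, 0],
    [0, 0, 0, 0, 0]
  ]
}}

```text
clock: 13.08
eef_pos: [502.2, -301.7, 262.1]
eef_rot: [-3.141, -0.0, 1.336]
wrist_force: [0.1, 0.1, 0.2]
finger_gap: 47.0
finger_force: 0.0
```

{"op": "arm_command", "data": {
  "plan": [
    [0, -0.001, 0, 0.03, 0],
    [0, 0, 0, 0.03, 0],
    [0, 0, 0, 0.03, 0],
    [0, 0, 0, 0.02, 0],
    [0, 0, 0, 0.012, 0],
    [0, 0, 0, 0, 0],
    [-1, 0, 0, 0, 0],
    [-1, 0, 0, 0, 0],
    [-1, 0, 0, 0, 0],
    [-1, 0, 0, 0, 0],
    [-1, 0, 0, 0, 0],
    [-1, 0, 0, 0, 0]
  ],
  "newtons": 30
}}

```text
clock: 14.58
eef_pos: [501.7, -303.8, 140.6]
eef_rot: [3.141, 0.0, 1.335]
wrist_force: [0.9, -0.0, 1.9]
finger_gap: 9.9
finger_force: 30.0
```

{"op": "arm_command", "data": {
  "plan": [
    [-1, 0, 0, -0.01, 0],
    [-1, 0, 0, -0.015, 0],
    [-1, 0, 0, -0.02, 0],
    [-1, 0, 0, -0.025, 0],
    [-1, 0, 0, -0.03, 0],
    [-1, 0, 0, -0.03, 0],
    [-1, 0, 0, -0.03, 0],
    [-1, 0, 0, -0.03, 0],
    [-1, 0, 0, 0, 0],
    [-1, 0, 0, 0, 0]
  ]
}}

```text
clock: 15.82
eef_pos: [501.4, -303.6, 329.3]
eef_rot: [-3.14, -0.001, 1.335]
wrist_force: [0.4, -0.3, -3.2]
finger_gap: 9.7
finger_force: 30.0
```

{"op": "arm_command", "data": {
  "plan": [
    [-1, 0, 0, 0, -0.11],
    [-1, 0, 0, 0, -0.11],
    [-1, 0.025, 0.0047, 0, 0],
    [-1, 0.0439, 0.0047, 0, 0],
    [-1, 0.0439, 0.0047, 0, 0],
    [-1, 0.0439, 0.0047, 0, 0],
    [-1, 0.0439, 0.0047, 0, 0],
    [-1, 0.0439, 0.0047, 0, 0],
    [-1, 0.0439, 0.0047, 0, 0],
    [-1, 0.0439, 0.0047, 0, 0],
    [-1, 0.0439, 0.0047, 0, 0],
    [-1, 0.0439, 0.0047, 0, 0],
    [-1, 0.0439, 0.0047, 0, 0],
    [-1, 0.0439, 0.0047, 0, 0],
    [-1, 0.0439, 0.0047, 0, 0],
    [-1, 0.038, 0.0047, 0, 0],
    [-1, 0.025, 0, 0, 0],
    [-1, 0, 0, 0, 0],
    [-1, 0, 0, 0, 0],
    [-1, 0, 0, 0, 0]
  ]
}}

```text
clock: 18.32
eef_pos: [577.4, 309.0, 330.4]
eef_rot: [-3.141, 0.0, 1.554]
wrist_force: [0.1, -1.2, -2.8]
finger_gap: 9.8
finger_force: 30.0
```

Run:
```python
from h import *
np.set_printoptions(precision=1,suppress=True)
print(manip.read_state()['eef_pos'],manip.read_state()['eef_rot'])
for n in('top','scene'):
    c=cam(n);cv2.imwrite(f'pics/{n}2.png',c['img']);P=cloud(c);h=cv2.cvtColor(c['img'],cv2.COLOR_BGR2HSV).astype(int);H,S,V=h[...,0],h[...,1],h[...,2];Z=P[...,2]
    m=(c['z_map']>0)&(S>90)&(V>35)&(H>112)&(H<155)&(Z>150)&(Z<400)&(P[...,1]>200)&(P[...,1]<420)
    p=P[m];print(n,len(p));
    if len(p)<20: continue
    A=np.c_[p[:,1:]-[310,300],np.ones(len(p))];f=np.linalg.lstsq(A,p[:,0],rcond=None)[0]
    print(p.min(0),p.max(0),np.percentile(p,[2,98],axis=0),'slopes y,z',f.round(3))
```

```text
[577.4 309.  330.4] [-3.1  0.   1.6]
top 236
[572.  232.  202.7] [581.3 318.9 378.8] [[572.1 232.7 205.2]
 [581.1 311.1 377.7]] slopes y,z [  0.    0.  575.2]
scene 1744
[572.8 236.2 194.4] [585.9 382.2 379.2] [[576.9 240.4 202.2]
 [584.5 380.3 375.9]] slopes y,z [  0.   -0.  581.9]
```

View pics/scene2.png

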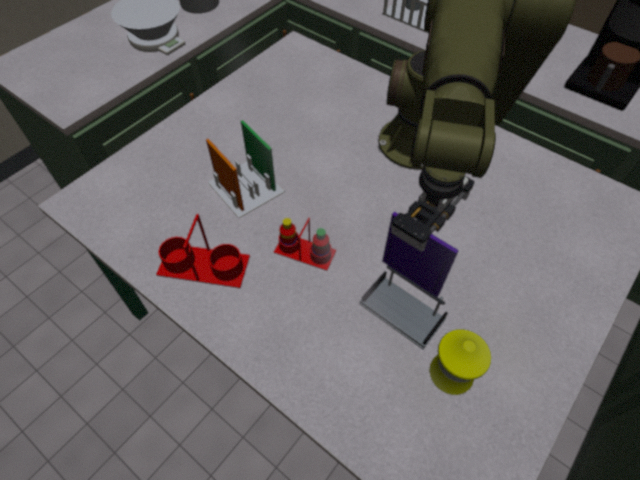

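The scene view shows the purple board held upright and square over the rest at (415,260), centred to about 1 mm. The yellow-capped cruet stands in its well at (288,235).

{"op": "arm_command", "data": {
  "plan": [
    [-1, 0.001, 0, 0.02, 0],
    [-1, 0, 0, 0.03, 0],
    [-1, 0, 0, 0.03, 0],
    [-1, 0, 0, 0.03, 0],
    [-1, 0, 0, 0.03, 0],
    [-1, 0, 0, 0.025, 0],
    [-1, 0, 0, 0.012, 0],
    [-1, 0, 0, 0.005, 0],
    [-1, 0, 0, 0.003, 0],
    [-1, 0, 0, 0.002, 0],
    [-1, 0, 0, 0.002, 0],
    [-1, 0, 0, 0, 0],
    [-1, 0, 0, 0, 0]
  ],
  "newtons": 30
}}

```text
clock: 20.05
eef_pos: [577.3, 311.0, 141.6]
eef_rot: [3.141, -0.0, 1.555]
wrist_force: [0.1, 0.5, -1.4]
finger_gap: 9.8
finger_force: 30.0
```

{"op": "arm_command", "data": {
  "plan": [
    [-1, 0, 0, 0.001, 0],
    [-1, 0, 0, 0, 0],
    [-0.28, 0, 0, 0, 0],
    [-0.28, 0, 0, 0, 0],
    [-0.28, 0, 0, 0, 0],
    [-0.28, 0, 0, 0, 0],
    [-0.28, 0, -0.006, 0, 0],
    [-0.28, 0, -0.006, 0, 0],
    [-0.28, 0, -0.006, 0, 0],
    [-0.28, 0, -0.006, 0, 0],
    [-0.28, 0, 0, 0, 0],
    [-0.28, 0, 0, 0, 0]
  ]
}}

```text
clock: 21.55
eef_pos: [553.3, 311.3, 140.5]
eef_rot: [3.142, -0.0, 1.555]
wrist_force: [0.3, -0.4, -0.4]
finger_gap: 33.9
finger_force: 0.1
```

{"op": "arm_command", "data": {
  "plan": [
    [-0.28, 0, -0.006, 0, 0],
    [-0.28, 0, -0.006, 0, 0],
    [-0.28, 0, -0.006, 0, 0],
    [-0.28, 0, -0.006, 0, 0],
    [-0.28, 0, -0.006, 0, 0],
    [-0.28, 0, -0.006, 0, 0],
    [-0.28, 0, -0.006, 0, 0],
    [-0.28, 0, 0, 0, 0],
    [-0.28, 0, 0, 0, 0]
  ]
}}

```text
clock: 22.68
eef_pos: [511.4, 312.0, 140.5]
eef_rot: [3.141, -0.0, 1.555]
wrist_force: [0.1, 1.2, -1.1]
finger_gap: 33.5
finger_force: 0.0
```

```bash
cat > chk.py <<'E'
from h import *
np.set_printoptions(precision=1,suppress=True)
for n in('top','scene'):
    c=cam(n);P=cloud(c);h=cv2.cvtColor(c['img'],cv2.COLOR_BGR2HSV).astype(int);H,S,V=h[...,0],h[...,1],h[...,2];Z=P[...,2]
    cv2.imwrite('pics/%s_%d.png'%(n,manip.read_state()['clock']*100),c['img'])
    m=(c['z_map']>0)&(S>90)&(V>35)&(H>112)&(H<155)&(Z>8)&(Z<400)&(P[...,1]>200)&(P[...,1]<420)
    p=P[m];A=np.c_[p[:,1:]-[310,6],np.ones(len(p))];f=np.linalg.lstsq(A,p[:,0],rcond=None)[0]
    print(n,len(p),p.min(0),p.max(0),np.percentile(p,[2,98],axis=0),'slope y,z,x0',f.round(3),'tilt',np.degrees(np.arctan(f[1])))
E
python3 chk.py; ls pics
```

```text
top 954 [504.2 235.1  13.2] [579.6 341.5 387.2] [[504.5 236.7  17.9]
 [578.9 323.1 174.9]] slope y,z,x0 [  0.   -0.4 583.8] tilt -22.720767223611432
scene 2986 [502.7 219.9   8.2] [599.  386.9 284.1] [[511.5 241.3  16.2]
 [579.3 383.2 175.6]] slope y,z,x0 [ -0.   -0.3 573.4] tilt -16.304784346031294
s1.png
scene0.png
scene2.png
scene_2277.png
top0.png
top2.png
top_2272.png
```

{"op": "arm_command", "data": {
  "plan": [
    [-0.28, 0, -0.004, 0, 0],
    [-0.2, 0, 0, 0, 0],
    [-0.2, 0, 0, 0, 0],
    [-0.2, 0, 0, -0.01, 0],
    [-0.2, 0, 0, -0.03, 0],
    [-0.2, 0, 0, -0.05, 0],
    [-0.2, 0, 0, -0.05, 0],
    [-0.2, -0.05, -0.04, 0, 0],
    [-0.2, -0.05, -0.04, 0, 0],
    [-0.2, -0.05, 0, 0, 0],
    [-0.2, -0.05, 0, 0, 0],
    [-0.2, 0, 0, 0, 0],
    [-0.2, 0, 0, 0, 0]
  ]
}}

```text
clock: 24.4
eef_pos: [426.2, 116.0, 281.0]
eef_rot: [3.141, -0.0, 1.554]
wrist_force: [-0.2, 0.2, -0.8]
finger_gap: 37.4
finger_force: 0.0
```

```bash
python3 chk.py; cp $(ls -t pics/scene_*|head -1) pics/sf.png
```

```text
top 2219 [500.  234.7  10.5] [589.3 405.2 174. ] [[501.9 237.8  18.9]
 [586.5 381.5 170.1]] slope y,z,x0 [  0.   -0.5 594. ] tilt -27.97189808043128
scene 3646 [499.8 219.5   8.2] [588.9 387.  174.1] [[506.4 241.3  17.1]
 [585.9 382.8 168.9]] slope y,z,x0 [  0.   -0.5 591.5] tilt -27.138996973790597
```

View pics/sf.png

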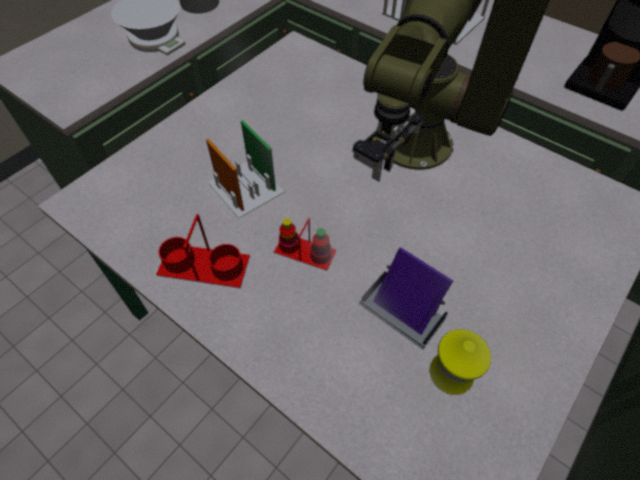

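The purple board leans on the bar at (412,290), about 27° back, square and centred. The gripper is clear, and the other boards, the other cruet and the juicer are where they were.

```bash
python3 -c "
from cell import ticket
print(ticket.sign_off())"
```

```text
the job is handed in; nothing more can be done
None
```

The job is handed in at about 25 s of the 56 s allowed, with no verdict returned: the yellow-capped cruet stands in the empty well of the small caddy, and the purple board leans about 27° on the rest, square, centred and let go.

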